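Fetch the dip dish from behind the seasonings and put it on the scale

TASK

I need the small white dip dish that stands at the back of the steel tray, behind the shaker, the square jar and the squeeze bottle. Move all three containers onto the yellow cutting board, then, while they stand there, take the dish out and set it on the middle of the scale's round platter, and after that stand each container back upright on the very spot in the tray where it stood before. Do not knock anything over, and leave the mug and the spatula alone.

Things in the scene. Friction and masses are not known exactly. Their poses are not given: they have to be found in the camera images.
- dredger_mid (a point): Round brushed-metal shaker with a darker metal cap: straight body 56 mm across and 84 mm high, cap 58 mm across, 104 mm high in all, about 0.25 kg. Origin given: on its axis, half-way up (52 mm above its underside), z along its axis upwards. It starts on the tray floor in the front row; the 30 mm high dish stands a few mm behind the row, so grip at this point or up to 15 mm above it.
- jar_mid (a point): Square spice jar, cinnamon brown: body 50 x 50 mm and 82 mm high, with a round black cap 42 mm across, 104 mm high in all, about 0.22 kg. Origin given: on its axis, half-way up (52 mm above its underside); x and y are square to its flat sides, z up. It starts on the tray floor in the front row; the 30 mm high dish stands a few mm behind the row, so grip at this point or up to 15 mm above it.
- squeeze_mid (a point): Round dark brown squeeze bottle with a white cap and cone nozzle: straight body 50 mm across and 76 mm high, 104 mm high in all, about 0.24 kg. Origin given: on its axis, half-way up (52 mm above its underside), z along its axis upwards. It starts on the tray floor in the front row; the 30 mm high dish stands a few mm behind the row, so grip at this point or up to 15 mm above it.
- dish_mid (a point): White open ceramic dip dish, straight-sided, 58 mm across outside, 30 mm high, wall 4 mm, about 0.12 kg. It starts on the tray floor behind the three containers. Origin given: on its axis, half-way up (15 mm above its underside), z up.
- tray: Fixed steel tray in which the containers and the dish stand: 200 mm (x) by 236 mm (y), floor 4 mm thick, 18 mm high sides, a 50 mm high back along its +x edge, no front edge. Origin: centre of its underside, on the counter; its -x points from the dish to the open front, towards the robot; the three containers stand in a row along its y about 40 mm in front of its centre, 72 mm apart; the dish stands about 26 mm behind its centre.
- board: Fixed yellow plastic cutting board, 240 mm (x) by 200 mm (y), 12 mm thick: the side area. Origin: centre of its underside, on the counter.
- platter (a point): Centre of the top face of the round steel platter, 120 mm across, of a fixed black kitchen scale (180 by 150 mm). The platter's top is 30 mm above the counter and does not move.
- mug: Bystander: steel mug, 76 mm across, 85 mm high. Origin: centre of its underside.
- spatula: Bystander: wooden-handled spatula lying flat on the counter. Origin: about its middle, on its underside.

How it is judged (in metres and radians):
On the way, in this order (a step that is already met when the one before it is completed fails the run):
1. the shaker, the jar and the squeeze bottle all stand released on the cutting board (x of dredger_mid in the frame of board between -0.115 and 0.115 m and y of dredger_mid in the frame of board between -0.095 and 0.095 m and z of dredger_mid in the frame of board between 0.054 and 0.072 m and angle between each of dredger_mid, jar_mid, squeeze_mid's own z axis and vertical below 0.12 rad and linear speed of each of dredger, jar, squeeze below 0.03 m/s and contact force between the fingers and dredger below 0.3 N and x of jar_mid in the frame of board between -0.115 and 0.115 m and y of jar_mid in the frame of board between -0.095 and 0.095 m and z of jar_mid in the frame of board between 0.054 and 0.072 m and contact force between the fingers and jar below 0.3 N and x of squeeze_mid in the frame of board between -0.115 and 0.115 m and y of squeeze_mid in the frame of board between -0.095 and 0.095 m and z of squeeze_mid in the frame of board between 0.054 and 0.072 m and contact force between the fingers and squeeze below 0.3 N), for 0.2 s.
2. the dish stands released on the middle of the scale's platter while the three containers still stand on the board (all of step 1 and horizontal distance between dish_mid and platter below 0.015 m and z of dish_mid in the frame of platter between 0.009 and 0.021 m and angle between dish_mid's own z axis and vertical below 0.12 rad and linear speed of dish below 0.03 m/s and contact force between the fingers and dish below 0.3 N), for 0.2 s.
At the end, for the whole second after the job is handed in: The dish stands upright on the platter, its centre within 15 mm of the platter's; the shaker, the jar and the squeeze bottle each stand upright in the tray within 15 mm of where they stood at the start (turn about the vertical is free); all released and at rest (horizontal distance between dish_mid and platter below 0.015 m and z of dish_mid in the frame of platter between 0.009 and 0.021 m and angle between each of dish_mid, dredger_mid, jar_mid, squeeze_mid's own z axis and vertical below 0.12 rad and linear speed of each of dish, dredger, jar, squeeze below 0.03 m/s and contact force between the fingers and dish below 0.3 N and distance of each of dredger_mid, jar_mid, squeeze_mid from where it was at the start of the episode below 0.015 m and contact force between the fingers and dredger below 0.3 N and contact force between the fingers and jar below 0.3 N and contact force between the fingers and squeeze below 0.3 N); the robot touches nothing.
It fails at once if a container or the dish is tipped over (angle between any of dredger_mid, jar_mid, squeeze_mid, dish_mid's own z axis and vertical above 0.7 rad).
It fails at once if the steel mug is disturbed (moved more than 20 mm) (distance of mug from where it was at the start of the episode above 0.02 m).
It fails at once if the spatula is disturbed (moved more than 20 mm) (distance of spatula from where it was at the start of the episode above 0.02 m).
It also fails if it takes over 136 s, if anything falls off the work surface, if the arm or the gripper's body presses on something with over 40 N, if the wrist force passes 120 N, or if a joint passes its speed limit or range.

ROBOT

A 6-joint arm with a two-finger parallel gripper is mounted at the origin on the work surface. World frame = base frame: x ahead of the robot, y to its left, z up, the work surface at z = 0. Lengths are in mm, angles in rad, forces in N, time in s.
With the tool pointing down it reaches from about 300 to 875 mm from the base axis. Payload 6.4 kg.
Tool frame: the origin (TCP) lies where the fingers leave the gripper's body, on its centre line; the fingertips stand 64 mm ahead of it and the grasp point (between the pads) lies 45 mm ahead of it; z points along the fingers, y is the line along which they close (so a half turn about z gives the same grasp; the last joint's range is limited). The gripper opens to 88 mm and grips with 3 to 60 N. Pads are 18 mm wide; open, the fingers measure 123 mm over their backs; the gripper's body (75 mm by 187 mm) begins 45 mm behind the grasp point.
Start: joints at [0.956, 0.181, 1.607, -0, 1.354, -0.206], TCP at [228.558, 527.639, 302.714] pointing down, gripper open.
Joint ranges: [-2.99, 2.99], [-0.89, 2.07], [0.3, 2.58], [-1.14, 4.28], [0, 2.63], [-3.12, 3.12]. Speed limits (rad/s): [2.57, 2.57, 3.01, 3.14, 3.14, 3.14].

INTERFACE

Orientations are given as a unit quaternion [x, y, z, w].
In Python, from station import r, viewer gives the robot as it stands.
- The arm moves only by the tool carry_out, never from a script. Its argument "moves" is a list of rows, each a list of 6 numbers: the shift along the world's x, y, z as a fraction of full scale, then the turn, a rotation vector about the world's x, y, z as a fraction of full scale. In form: [[x, y, z, ax, ay, az], ...]. A call has 1 to 20 rows; each row is the pose to reach, as a shift and turn from the pose commanded when the call began; what a row does not reach only later rows make up. Full scale, the value 1, is 100 cm for a shift and 60 degrees for a turn. A row lasts 1/8 s, in which the tool goes at most 62.5 mm and 10.7 degrees, less where a joint would pass 70% of its speed; a pose out of reach is approached as far as the arm can. A call with a number of a shift or a turn outside -1 to 1 is refused whole. A call with a gripper value outside its range is refused whole. "gripper" is the opening, from 0 (shut) to 1 (fully open), set as the call begins (left out, the last holds). The fingers move at their own pace and stop on an object; "force" is the grip in N (left out, the last holds). Time passes only in rows, so rows that repeat a pose let the fingers close. It gives the time, the measured TCP pose, the force, the opening and the grip force at its end, in the units of the state.
- r.sense(): the state, without advancing time (a new reading comes with each control period).
- viewer.grab_frame(name): name is "side" or "top" or "wrist"; returns (picture, depth): 384x512x3 uint8, red, green, blue; 384x512 float32, mm along the optical axis (not along the pixel's ray), 0 where there is no reading.
- viewer.camera_info(name): a dict with "camera_matrix" (3x3 intrinsics, pixels), "dist_coeffs" ([k1, k2, p1, p2, k3] as OpenCV has them; the pictures are not rectified), "position" and "orientation" of the camera in the world. Camera axes: x right, y up, looking along -z (the intrinsics and any distortion apply to the point x, -y, -z); pixel columns grow to the right and rows downward; lengths in mm; the calibration is good to about 2 mm. A picture is of the moment at which its call begins: read the wrist's pose just before it. camera_info takes no time and is no camera call; for the wrist camera it gives the pose at the moment of the call.
- r.sign_off(): hands the job in; it is judged then, once.
The state is a dict: "clock": time; "q": joint angles; "dq": joint speeds; "joint_torque": joint torques, N m; "eef_pos": TCP position; "tool_rot": TCP orientation; "ft_force": force on the tool from outside, world axes, zero at the start; "wrist_torque": the same for the moment, N m; "gripper_width": finger opening in mm; "grip_force": force on a finger pad.
Only numpy, scipy, OpenCV 4.12 (cv2) and the standard library are available. Lean on these libraries where they do the work, as an engineer would, in place of code of your own. Each camera call takes 0.05 s, during which the arm holds its last target. There are 200 camera calls.

## Working session

There is one attempt and no reset: what is moved stays moved. The work goes in short steps, Python scripts to look and compute and a tool call to move; the robot and the scene stay as the last step left them, time stands still between calls to the robot, and variables do not carry over. Pictures are saved under pics/ and viewed, at most 14 in all, crops included, and the job is handed in when it is done.

Besides the shell and the picture viewer there is one more tool, called as name(argument=value, ...) on one line, values as JSON. carry_out: Moves the arm, as the interface text tells. Shift numbers are shares of 100 cm and turn numbers shares of 60 degrees, none past 1 either way. Its arguments: {"type":"object","properties":{"moves":{"type":"array"},"gripper":{"type":"number"},"force":{"type":"number"}},"required":["moves"]}

```bash
ls; mkdir -p pics
python3 - <<'E'
from station import r, viewer
import cv2, numpy as np
s=r.sense(); print(s)
for n in ("top","side"):
    p,d=viewer.grab_frame(n); cv2.imwrite(f"pics/{n}0.png",p[:,:,::-1]); np.savez(f"{n}0.npz",p=p,d=d)
    print(n,viewer.camera_info(n))
E
```

```text
pics
{'clock': 0.0, 'q': array([ 9.55720409e-01,  1.81570279e-01,  1.60798254e+00,  1.10882631e-05,
        1.35379324e+00, -2.06290858e-01]), 'dq': array([-4.20135617e-04,  7.78385484e-04, -1.46442532e-04, -7.42840233e-05,
       -9.92067640e-04,  1.43192152e-03]), 'joint_torque': array([-1.40074000e-03, -4.33893549e+01, -3.41836166e+01,  7.01354700e-02,
        3.89498763e-02, -1.78112618e-04]), 'eef_pos': array([228.29032278, 527.28479927, 301.80590669]), 'tool_rot': array([ 2.02973467e-01,  9.79183845e-01, -8.01640548e-04, -3.54973494e-04]), 'ft_force': array([-0.16424959, -0.13469803,  0.18833313]), 'wrist_torque': array([ 0.00767303,  0.02642607, -0.05490051]), 'grip_force': 0.0, 'gripper_width': 88.12131248253613}
top {'camera_matrix': array([[396.29958039,   0.        , 255.98454606],
       [  0.        , 396.29958039, 195.10296192],
       [  0.        ,   0.        ,   1.        ]]), 'dist_coeffs': array([-0.06106112,  0.        ,  0.        ,  0.        ,  0.        ]), 'position': array([ 511.68204033,   -2.76769198, 1168.15801398]), 'orientation': array([-0.02515162,  0.02954841,  0.71423646, -0.698828  ])}
side {'camera_matrix': array([[388.58789889,   0.        , 265.10532749],
       [  0.        , 388.58789889, 194.89291984],
       [  0.        ,   0.        ,   1.        ]]), 'dist_coeffs': array([-0.05415945,  0.        ,  0.        ,  0.        ,  0.        ]), 'position': array([555.15899405, 765.38355184, 900.09304458]), 'orientation': array([-0.00831366,  0.36664861,  0.92919975, -0.04568922])}
```

View pics/top0.png

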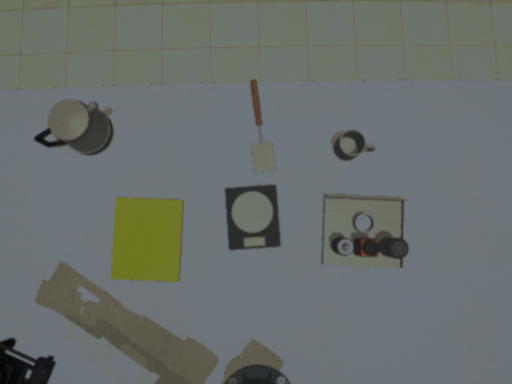

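View pics/side0.png

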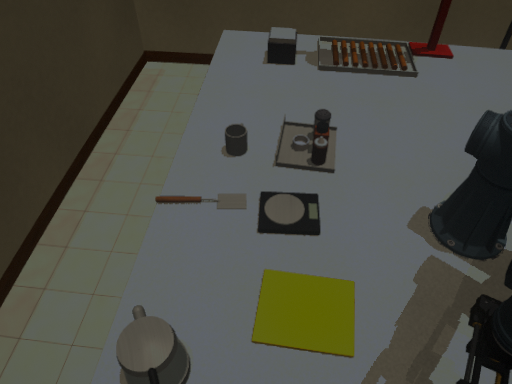

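```bash
cat > h.py <<'E'
import numpy as np, cv2
from scipy.spatial.transform import Rotation as R
def ray(ci,uv):
    uv=np.asarray(uv,float).reshape(-1,1,2)
    n=cv2.undistortPoints(uv,ci["camera_matrix"],ci["dist_coeffs"]).reshape(-1,2)
    d=np.c_[n[:,0],-n[:,1],-np.ones(len(n))]
    return R.from_quat(ci["orientation"]).apply(d)
def plane(ci,uv,z):
    d=ray(ci,uv); p=np.asarray(ci["position"]); return p+d*((z-p[2])/d[:,2])[:,None]
def cloud(ci,d):
    h,w=d.shape; u,v=np.meshgrid(np.arange(w),np.arange(h))
    P=np.asarray(ci["position"])+ray(ci,np.c_[u.ravel(),v.ravel()])*d.ravel()[:,None]
    P[d.ravel()==0]=np.nan
    return P.reshape(h,w,3)
E
python3 - <<'E'
from station import viewer
from h import *
ci=viewer.camera_info("top"); f=np.load("top0.npz"); p,d=f["p"],f["d"]
P=cloud(ci,d); hsv=cv2.cvtColor(p,cv2.COLOR_RGB2HSV)
def rect(m,z,n):
    cs,_=cv2.findContours(m.astype(np.uint8),cv2.RETR_EXTERNAL,cv2.CHAIN_APPROX_NONE)
    c=max(cs,key=cv2.contourArea); q=plane(ci,c.reshape(-1,2),z)[:,:2].astype(np.float32)
    print(n,cv2.minAreaRect(q),"circ",cv2.minEnclosingCircle(q))
rect((hsv[...,0]>22)&(hsv[...,0]<38)&(hsv[...,1]>180),12,"board")
print(hsv[212,252],hsv[222,363],hsv[195,235])
sub=np.zeros(d.shape,bool); sub[188:252,225:280]=1
dark=(hsv[...,2]<90)&sub; rect(dark,20,"scale")
light=np.zeros_like(dark); light[190:234,230:275]=1; rect(light&(hsv[...,2]>110),30,"platter")
z=P[185:275,315:412,2]; Q=P[185:275,315:412]
for a,b in ((95,125),(75,95),(40,60),(28,40)):
    m=(z>a)&(z<b); n,l,st,_=cv2.connectedComponentsWithStats(m.astype(np.uint8))
    for i in range(1,n):
        if st[i,4]>4: q=Q[l==i]; print((a,b),st[i],q.mean(0).round(1),q.min(0).round(),q.max(0).round())
cv2.imwrite("pics/c.png",np.hstack([cv2.resize(p[185:275,315:415,::-1],None,fx=4,fy=4,interpolation=2),cv2.resize(p[185:275,205:305,::-1],None,fx=4,fy=4,interpolation=2)])*1)
E
```

```text
board ((473.2723388671875, 320.5389404296875), (170.0310821533203, 210.6805419921875), 86.8123550415039) circ ((465.60467529296875, 340.4444580078125), 114.38802337646484)
[ 49  24 118] [104  31 123] [135  12  43]
scale ((537.5578002929688, 1.1669998168945312), (178.70603942871094, 149.09542846679688), 2.744706153869629) circ ((537.7365112304688, 3.8566131591796875), 113.73309326171875)
platter ((553.3617553710938, 2.4993057250976562), (109.94977569580078, 109.888916015625), 70.2672348022461) circ ((552.959228515625, 1.6179763078689575), 56.189762115478516)
(95, 125) [ 72  53  22  21 362] [ 443.6 -388.4  104.5] [ 415. -420.   95.] [ 470. -361.  113.]
(95, 125) [ 48  55  17  16 211] [ 446.3 -315.9  106.4] [ 426. -338.   95.] [ 467. -296.  112.]
(95, 125) [27 58  8  7 34] [ 451.4 -248.2  101.8] [ 443. -258.   95.] [ 460. -240.  112.]
(75, 95) [ 20  52  19  18 225] [ 452.2 -247.7   85. ] [ 429. -275.   75.] [ 476. -225.   95.]
(75, 95) [ 44  53  20  19 136] [ 451.2 -306.2   84.4] [ 422. -343.   76.] [ 472. -291.   95.]
(75, 95) [70 53  8 19 36] [ 446.8 -367.6   86.2] [ 420. -380.   76.]
[... 571 characters left out ...]
6 12  7  1  7] [ 589.1 -234.8   36.2] [ 589. -243.   32.] [ 589. -227.   40.]
(28, 40) [38 13  7  1  7] [ 585.  -299.1   33.4] [ 585. -307.   29.] [ 585. -291.   38.]
(28, 40) [60 14  8  1  8] [ 580.6 -364.6   33.9] [ 580. -373.   28.] [ 581. -356.   39.]
(28, 40) [82 15  9  1  9] [ 576.3 -430.7   33.6] [ 576. -440.   28.] [ 577. -420.   39.]
(28, 40) [40 29 20 19 91] [ 511.7 -322.6   32.8] [ 486. -349.   29.] [ 539. -293.   38.]
(28, 40) [65 52  9 16 24] [ 450.3 -370.4   34.3] [ 428. -386.   28.] [ 471. -364.   40.]
(28, 40) [17 55  2  7  7] [ 457.6 -226.4   32.1] [ 449. -229.   30.] [ 466. -225.   37.]
(28, 40) [40 61  2  8 11] [ 438.1 -291.9   33.1] [ 428. -293.   28.] [ 448. -291.   38.]
```

View pics/c.png

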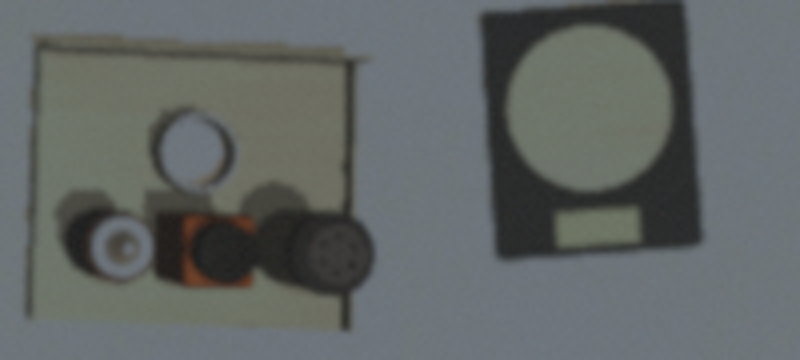

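Run:
```python
from station import viewer
from h import *
ci=viewer.camera_info("top"); f=np.load("top0.npz"); p,d=f["p"],f["d"]
for n,uv,z in (("shaker",(335/4-.5,253/4-.5),108),("jarcap",(222/4-.5,251/4-.5),108),("nozzle",(128/4-.5,249/4-.5),106),("dish",(193/4-.5,150/4-.5),34)):
    print(n,plane(ci,[(uv[0]+315,uv[1]+185)],z).round(1))
for n in("top","side"):
    ci=viewer.camera_info(n); f=np.load(n+"0.npz"); p,d=f["p"],f["d"]; P=cloud(ci,d)
    hsv=cv2.cvtColor(p,cv2.COLOR_RGB2HSV)
    m=(abs(hsv[...,0].astype(int)-30)<9)&(hsv[...,1]>150)&(hsv[...,2]>50)
    cs,_=cv2.findContours(m.astype(np.uint8),cv2.RETR_EXTERNAL,cv2.CHAIN_APPROX_NONE)
    c=max(cs,key=cv2.contourArea); q=plane(ci,c.reshape(-1,2),12)[:,:2].astype(np.float32)
    print(n,"board",cv2.minAreaRect(q), cv2.boundingRect(c))
    # top-face band points in tray region
    x,y,z=P[...,0],P[...,1],P[...,2]
    for a,b,y0,y1,x0,x1 in ((103,112,-425,-352,400,480),(103,112,-345,-285,400,480),(98,112,-275,-220,400,480),(28,38,-360,-285,480,545),(26,34,-80,80,480,620)):
        k=(z>a)&(z<b)&(x>x0)&(x<x1)&(y>y0)&(y<y1)
        Q=P[k]; print(n,len(Q),Q.mean(0).round(1),((Q.min(0)+Q.max(0))/2).round(1),(Q.max(0)-Q.min(0)).round())
    k=(z<2000)&(x>300)&(x<400)&(y>-200)&(y<200); print("counter z",np.nanmedian(z[k]))
```

```text
shaker [[ 443.8 -389.1  108. ]]
jarcap [[ 447.2 -312.3  108. ]]
nozzle [[ 450.1 -249.4  106. ]]
dish [[ 515.4 -315.8   34. ]]
top board ((480.4081115722656, 309.97210693359375), (193.9493865966797, 232.84376525878906), 86.61669921875) (112, 198, 70, 83)
top 240 [ 443.  -389.9  106.8] [ 442.9 -389.9  107.4] [48. 50.  9.]
top 191 [ 446.2 -317.1  107.2] [ 446.3 -316.9  107.5] [41. 41.  9.]
top 22 [ 451.6 -248.5  104.7] [ 452.  -249.9  105. ] [11. 16. 13.]
top 89 [ 511.6 -322.7   32.7] [ 512.5 -321.1   33.3] [52. 57.  9.]
top 1248 [551.9   3.2  29.3] [545.   5.  30.] [129. 136.   8.]
counter z -0.7764569481628314
side board ((480.26123046875, 312.9898681640625), (201.3000030517578, 238.15103149414062), 86.51716613769531) (252, 270, 103, 87)
side 92 [ 444.3 -385.7  106.9] [ 443.5 -387.2  107.5] [46. 51.  9.]
side 83 [ 446.9 -312.5  107.1] [ 446.3 -313.4  107.1] [41. 43.  8.]
side 13 [ 451.1 -246.5  103.2] [ 451.5 -245.4  103.1] [10.  9.  9.]
side 70 [ 512.5 -318.5   32.8] [ 511.3 -321.3   32.8] [57. 61. 10.]
side 961 [551.1   4.9  30.7] [548.8   1.6  30. ] [137. 143.   8.]
counter z 0.8603296870631993
```

carry_out(moves=[[0.2,-0.35,0,0,0,-1],[0.2,-0.35,0,0,0,-1],[0.2,-0.35,0,0,0,-1],[0.2,-0.35,0,0,0,-1],[0.2,-0.35,0,0,0,-1],[0.2,-0.35,0,0,0,-1],[0.2227,-0.7751,-0.05,0,0,-1],[0.2227,-0.7751,-0.05,0,0,-1],[0.2227,-0.7751,-0.05,0,0,-1],[0.2227,-0.7751,-0.05,0,0,-1],[0.2227,-0.7751,-0.05,0,0,-1],[0.2227,-0.7751,-0.05,0,0,-1],[0.2227,-0.7751,-0.05,0,0,-1],[0.2227,-0.7751,-0.05,0,0,-1],[0.2227,-0.7751,-0.05,0,0,-1]], gripper=1, force=15)

```text
clock: 1.98
eef_pos: [450.9, -247.7, 252.0]
tool_rot: [0.666, 0.746, 0.0, -0.001]
ft_force: [-0.0, 0.1, 0.8]
gripper_width: 88.2
grip_force: 0.0
```

carry_out(moves=[[0,0,0,0,0,-0.171],[0,0,0,0,0,-0.171],[0,0,0,0,0,-0.171]])

```text
clock: 2.35
eef_pos: [451.4, -246.2, 252.9]
tool_rot: [0.728, 0.686, 0.0, 0.0]
ft_force: [-0.3, -0.7, -0.3]
gripper_width: 87.9
grip_force: 0.0
```

Run:
```python
from station import r, viewer
from h import *
ci=viewer.camera_info("wrist"); print(ci); print(r.sense()["eef_pos"],r.sense()["tool_rot"])
p,d=viewer.grab_frame("wrist"); cv2.imwrite("pics/w1.png",p[:,:,::-1])
P=cloud(ci,d); x,y,z=P[...,0],P[...,1],P[...,2]
for a,b,y0,y1,x0,x1 in ((103,112,-425,-352,400,480),(103,112,-345,-285,400,480),(98,112,-275,-220,400,480),(70,90,-280,-220,400,480),(28,38,-360,-285,480,545)):
    k=(z>a)&(z<b)&(x>x0)&(x<x1)&(y>y0)&(y<y1)
    Q=P[k]; 
    if len(Q): print(len(Q),Q.mean(0).round(1),((Q.min(0)+Q.max(0))/2).round(1),(Q.max(0)-Q.min(0)).round())
```

```text
{'camera_matrix': array([[326.3245074 ,   0.        , 253.63033323],
       [  0.        , 326.3245074 , 190.3866588 ],
       [  0.        ,   0.        ,   1.        ]]), 'dist_coeffs': array([-0.07283474,  0.        ,  0.        ,  0.        ,  0.        ]), 'position': array([ 455.42129767, -171.25017243,  334.77847562]), 'orientation': array([-0.14629771,  0.00401553, -0.02931582,  0.98879798])}
[ 451.43553628 -246.15698243  252.90850425] [7.27758883e-01 6.85833072e-01 6.46365754e-05 2.44129442e-05]
1615 [ 442.4 -384.7  107. ] [ 442.  -386.3  106.5] [48. 41.  7.]
1685 [ 444.6 -312.2  107.6] [ 444.4 -312.6  106.4] [41. 34.  7.]
306 [ 449.4 -247.6  104.1] [ 449.6 -248.7  103.6] [15. 14. 11.]
2220 [ 449.6 -244.9   85.1] [ 449.2 -247.6   80. ] [49. 46. 20.]
728 [ 510.1 -319.1   32.8] [ 511.5 -320.8   31.9] [55. 57.  8.]
```

View pics/w1.png

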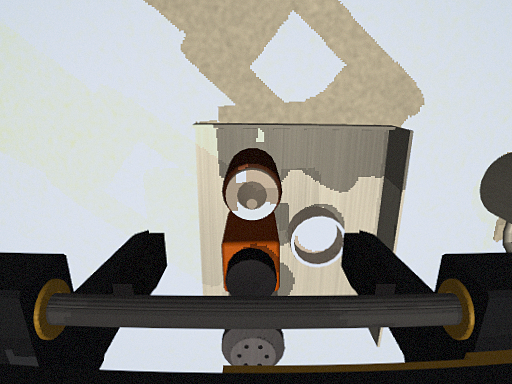

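carry_out(moves=[[-0.001,0,-0.04,0,0,0],[-0.001,0,-0.08,0,0,0],[-0.001,0,-0.11,0,0,0],[-0.001,0,-0.13,0,0,0],[-0.001,0,-0.14,0,0,0],[-0.001,0,-0.14,0,0,0],[-0.001,0,-0.14,0,0,0]])

```text
clock: 3.28
eef_pos: [450.8, -247.8, 113.7]
tool_rot: [0.729, 0.684, 0.0, 0.001]
ft_force: [0.6, -0.1, -0.7]
gripper_width: 88.1
grip_force: 0.0
```

carry_out(moves=[[0,0,0,0,0,0],[0,0,0,0,0,0],[0,0,0,0,0,0],[0,0,0,0,0,0],[0,0,0,0,0,0],[0,0,0,0,0,0]], gripper=0, force=20)

```text
clock: 4.03
eef_pos: [450.2, -247.5, 112.8]
tool_rot: [0.729, 0.684, -0.0, -0.0]
ft_force: [-1.8, -0.2, 3.0]
gripper_width: 49.2
grip_force: 20.0
```

carry_out(moves=[[0,0,0.02,0,0,0],[0,0,0.06,0,0,0],[0.001,0.02,0.1,0,0,0],[0.003,0.06,0.12,0,0,0],[0.006,0.11,0.12,0,0,0],[0.009,0.165,0.12,0,0,0],[0.012,0.22,0.12,0,0,0],[0.015,0.275,0.12,0,0,0],[0.018,0.33,0.12,0,0,0],[0.021,0.385,0.12,0,0,0],[0.024,0.44,0.12,0,0,0],[0.027,0.495,0.12,0,0,0],[0.03,0.545,0.12,0,0,0],[0.032,0.59,0.12,0,0,0],[0.034,0.615,0.12,0,0,0],[0.034,0.63,0.11,0,0,0],[0.034,0.63,0.08,0,0,0],[0.034,0.63,0.05,0,0,0],[0.034,0.63,0.05,0,0,0]])

```text
clock: 6.4
eef_pos: [482.0, 380.9, 158.7]
tool_rot: [0.73, 0.684, -0.004, -0.001]
ft_force: [0.9, -0.7, -3.8]
gripper_width: 49.2
grip_force: 20.0
```

carry_out(moves=[[0,0,-0.025,0,0,0],[0,0,-0.036,0,0,0],[0,0,-0.041,0,0,0],[0,0,-0.0415,0,0,0],[0,0,-0.0415,0,0,0]])

```text
clock: 7.02
eef_pos: [484.7, 382.8, 122.1]
tool_rot: [0.729, 0.684, 0.001, 0.0]
ft_force: [-0.1, 1.0, -2.4]
gripper_width: 49.5
grip_force: 20.0
```

carry_out(moves=[[0,0,0,0,0,0],[0,0,0,0,0,0],[0,0,0,0,0,0],[0,0,0,0,0,0],[0,0,0,0,0,0]], gripper=1)

```text
clock: 7.65
eef_pos: [484.3, 382.6, 121.2]
tool_rot: [0.729, 0.684, 0.0, 0.0]
ft_force: [0.9, -0.4, 0.6]
gripper_width: 88.1
grip_force: 0.0
```

carry_out(moves=[[0,0,0.03,0,0,0],[0,0,0.08,0,0,0],[-0.001,-0.01,0.12,0,0,0],[-0.003,-0.05,0.12,0,0,0],[-0.006,-0.11,0.12,0,0,0],[-0.01,-0.17,0.12,0,0,0],[-0.013,-0.23,0.12,0,0,0],[-0.016,-0.29,0.12,0,0,0],[-0.019,-0.35,0.12,0,0,0],[-0.022,-0.41,0.12,0,0,0],[-0.025,-0.47,0.12,0,0,0],[-0.028,-0.53,0.12,0,0,0],[-0.031,-0.59,0.12,0,0,0],[-0.034,-0.64,0.12,0,0,0],[-0.036,-0.68,0.12,0,0,0],[-0.038,-0.698,0.12,0,0,0],[-0.038,-0.698,0.12,0,0,0],[-0.038,-0.698,0.12,0,0,0]])

```text
clock: 9.9
eef_pos: [446.4, -314.0, 241.0]
tool_rot: [0.729, 0.684, 0.0, -0.0]
ft_force: [0.1, 0.1, -0.4]
gripper_width: 88.4
grip_force: 0.0
```

carry_out(moves=[[0,0,-0.04,0,0,0],[0,0,-0.08,0,0,0],[0,0,-0.11,0,0,0],[0,0,-0.125,0,0,0],[0,0,-0.1285,0,0,0],[0,0,-0.1285,0,0,0],[0,0,-0.1285,0,0,0]])

```text
clock: 10.78
eef_pos: [446.9, -316.0, 114.0]
tool_rot: [0.729, 0.684, -0.0, 0.001]
ft_force: [-0.3, -0.1, 0.3]
gripper_width: 88.1
grip_force: 0.0
```

carry_out(moves=[[0,0,0,0,0,0],[0,0,0,0,0,0],[0,0,0,0,0,0],[0,0,0,0,0,0],[0,0,0,0,0,0],[0,0,0,0,0,0]], gripper=0)

```text
clock: 11.52
eef_pos: [446.1, -315.4, 112.7]
tool_rot: [0.729, 0.684, -0.0, -0.0]
ft_force: [-1.5, 0.0, 1.5]
gripper_width: 50.0
grip_force: 19.9
```

carry_out(moves=[[0,0,0.02,0,0,0],[0,0,0.06,0,0,0],[0.001,0.01,0.1,0,0,0],[0.003,0.05,0.12,0,0,0],[0.006,0.11,0.12,0,0,0],[0.009,0.165,0.12,0,0,0],[0.012,0.22,0.12,0,0,0],[0.015,0.275,0.12,0,0,0],[0.018,0.33,0.12,0,0,0],[0.021,0.385,0.12,0,0,0],[0.024,0.44,0.12,0,0,0],[0.027,0.495,0.12,0,0,0],[0.03,0.545,0.12,0,0,0],[0.032,0.59,0.12,0,0,0],[0.034,0.615,0.12,0,0,0],[0.034,0.627,0.12,0,0,0],[0.034,0.627,0.12,0,0,0],[0.034,0.627,0.08,0,0,0],[0.034,0.627,0.05,0,0,0],[0.034,0.627,0.05,0,0,0]])

```text
clock: 14.02
eef_pos: [478.7, 309.6, 160.2]
tool_rot: [0.73, 0.684, -0.003, -0.001]
ft_force: [0.3, 0.0, -0.7]
gripper_width: 50.0
grip_force: 19.9
```

carry_out(moves=[[0,0,-0.025,0,0,0],[0,0,-0.036,0,0,0],[0,0,-0.041,0,0,0],[0,0,-0.0415,0,0,0],[0,0,-0.0415,0,0,0]])

```text
clock: 14.65
eef_pos: [480.7, 311.7, 122.0]
tool_rot: [0.729, 0.684, 0.001, 0.0]
ft_force: [0.6, 0.2, -2.8]
gripper_width: 49.9
grip_force: 19.9
```

carry_out(moves=[[0,0,0,0,0,0],[0,0,0,0,0,0],[0,0,0,0,0,0],[0,0,0,0,0,0],[0,0,0,0,0,0]], gripper=1)

```text
clock: 15.28
eef_pos: [480.2, 311.5, 121.2]
tool_rot: [0.729, 0.684, -0.0, -0.0]
ft_force: [0.3, 0.0, 0.1]
gripper_width: 88.1
grip_force: 0.0
```

carry_out(moves=[[0,0,0.03,0,0,0],[0,0,0.08,0,0,0],[-0.001,-0.01,0.12,0,0,0],[-0.003,-0.05,0.12,0,0,0],[-0.006,-0.11,0.12,0,0,0],[-0.01,-0.17,0.12,0,0,0],[-0.013,-0.23,0.12,0,0,0],[-0.016,-0.29,0.12,0,0,0],[-0.019,-0.35,0.12,0,0,0],[-0.022,-0.41,0.12,0,0,0],[-0.025,-0.47,0.12,0,0,0],[-0.028,-0.53,0.12,0,0,0],[-0.031,-0.59,0.12,0,0,0],[-0.034,-0.64,0.12,0,0,0],[-0.036,-0.68,0.12,0,0,0],[-0.037,-0.6995,0.12,0,0,0],[-0.037,-0.6995,0.12,0,0,0],[-0.037,-0.6995,0.12,0,0,0]])

```text
clock: 17.52
eef_pos: [443.5, -386.5, 241.0]
tool_rot: [0.729, 0.684, 0.0, -0.001]
ft_force: [0.5, 0.5, 0.7]
gripper_width: 88.6
grip_force: 0.0
```

carry_out(moves=[[0,0,-0.04,0,0,0],[0,0,-0.08,0,0,0],[0,0,-0.11,0,0,0],[0,0,-0.125,0,0,0],[0,0,-0.1285,0,0,0],[0,0,-0.1285,0,0,0],[0,0,-0.1285,0,0,0]])

```text
clock: 18.4
eef_pos: [443.8, -388.6, 114.1]
tool_rot: [0.729, 0.684, -0.0, 0.001]
ft_force: [0.2, -0.5, 0.1]
gripper_width: 87.9
grip_force: 0.0
```

carry_out(moves=[[0,0,0,0,0,0],[0,0,0,0,0,0],[0,0,0,0,0,0],[0,0,0,0,0,0],[0,0,0,0,0,0],[0,0,0,0,0,0]], gripper=0)

```text
clock: 19.15
eef_pos: [443.1, -388.0, 112.8]
tool_rot: [0.729, 0.684, -0.0, -0.0]
ft_force: [-2.4, -0.0, 2.4]
gripper_width: 56.6
grip_force: 20.0
```

carry_out(moves=[[0,0,0.02,0,0,0],[0,0,0.06,0,0,0],[0.001,0.01,0.1,0,0,0],[0.003,0.05,0.12,0,0,0],[0.006,0.11,0.12,0,0,0],[0.009,0.165,0.12,0,0,0],[0.012,0.22,0.12,0,0,0],[0.015,0.275,0.12,0,0,0],[0.018,0.33,0.12,0,0,0],[0.021,0.385,0.12,0,0,0],[0.024,0.44,0.12,0,0,0],[0.027,0.495,0.12,0,0,0],[0.03,0.545,0.12,0,0,0],[0.032,0.59,0.12,0,0,0],[0.033,0.615,0.12,0,0,0],[0.033,0.628,0.12,0,0,0],[0.033,0.628,0.12,0,0,0],[0.033,0.628,0.08,0,0,0],[0.033,0.628,0.05,0,0,0],[0.033,0.628,0.05,0,0,0]])

```text
clock: 21.65
eef_pos: [474.6, 238.4, 160.6]
tool_rot: [0.73, 0.683, -0.003, -0.001]
ft_force: [-0.6, -0.1, -2.2]
gripper_width: 56.8
grip_force: 20.0
```

carry_out(moves=[[0,0,-0.025,0,0,0],[0,0,-0.036,0,0,0],[0,0,-0.041,0,0,0],[0,0,-0.0415,0,0,0],[0,0,-0.0415,0,0,0]])

```text
clock: 22.28
eef_pos: [476.7, 240.1, 122.0]
tool_rot: [0.729, 0.684, 0.001, 0.0]
ft_force: [-0.0, 0.9, -2.7]
gripper_width: 56.6
grip_force: 20.0
```

carry_out(moves=[[0,0,0,0,0,0],[0,0,0,0,0,0],[0,0,0,0,0,0],[0,0,0,0,0,0],[0,0,0,0,0,0],[0,0,0.03,0,0,0],[0,0,0.08,0,0,0],[0,0,0.12,0,0,0],[0,0,0.12,0,0,0]], gripper=1)

```text
clock: 23.4
eef_pos: [478.2, 240.6, 245.0]
tool_rot: [0.729, 0.684, 0.003, 0.002]
ft_force: [1.0, -0.4, -0.7]
gripper_width: 88.1
grip_force: 0.0
```

carry_out(moves=[[0.003,-0.05,0,0,0,0],[0.008,-0.11,0,0,0,0],[0.012,-0.17,0,0,0,0],[0.016,-0.23,0,0,0,0],[0.02,-0.29,0,0,0,0],[0.024,-0.35,0,0,0,0],[0.028,-0.41,0,0,0,0],[0.032,-0.47,0,0,0,0],[0.035,-0.52,0,0,0,0],[0.036,-0.55,0,0,0,0],[0.036,-0.5605,0,0,0,0],[0.036,-0.5605,0,0,0,0],[0.036,-0.5605,0,0,0,0],[0.036,-0.5605,0,0,0,0]])

```text
clock: 25.15
eef_pos: [512.5, -319.2, 241.3]
tool_rot: [0.729, 0.685, 0.0, -0.0]
ft_force: [1.3, 0.2, 0.1]
gripper_width: 88.3
grip_force: 0.0
```

Run:
```python
from station import r, viewer
from h import *
s,_=viewer.grab_frame("side")
ci=viewer.camera_info("wrist"); p,d=viewer.grab_frame("wrist")
cv2.imwrite("pics/m.png",np.hstack([cv2.resize(s[60:384,200:400],None,fx=1.85,fy=1.85)[:599],cv2.resize(p,(400,300))[:0].reshape(0,400,3) if 0 else np.vstack([cv2.resize(p,(400,300)),np.zeros((299,400,3),np.uint8)])])[:,:,::-1])
P=cloud(ci,d); x,y,z=P[...,0],P[...,1],P[...,2]
k=(z>29)&(z<38)&(x>475)&(x<550)&(y>-365)&(y<-280)
Q=P[k]; print(len(Q),Q.mean(0).round(1),((Q.min(0)+Q.max(0))/2).round(1),(Q.max(0)-Q.min(0)).round(), r.sense()["eef_pos"])
cz=viewer.camera_info("side"); S,D=viewer.grab_frame("side"); P=cloud(cz,D);x,y,z=P[...,0],P[...,1],P[...,2]
k=(z>29)&(z<38)&(x>475)&(x<550)&(y>-365)&(y<-280)
Q=P[k]; print(len(Q),Q.mean(0).round(1),((Q.min(0)+Q.max(0))/2).round(1))
for y0 in(382,311.5,240):
    k=(z>108)&(z<120)&(abs(x-480)<40)&(abs(y-y0)<33); Q=P[k]; print(len(Q),Q.mean(0).round(1))
```

```text
876 [ 512.6 -320.7   33.3] [ 512.6 -321.    32.4] [57. 58.  7.] [ 512.49622495 -319.5724642   241.40025282]
65 [ 514.3 -318.7   33.6] [ 511.6 -321.4   33.5]
29 [485.9 382.7 113.2]
260 [482.2 312.  115.4]
327 [476.7 240.7 114.4]
```

View pics/m.png

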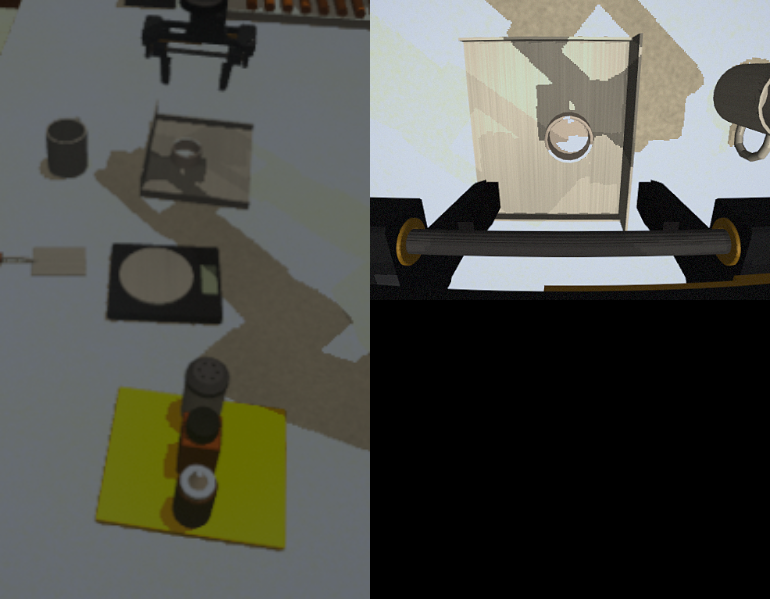

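carry_out(moves=[[0,0,-0.05,0,0,0],[0,0,-0.1,0,0,0],[0,0,-0.14,0,0,0],[0,0,-0.16,0,0,0],[0,0,-0.169,0,0,0],[0,0,-0.169,0,0,0],[0,0,-0.169,0,0,0]], gripper=0.86)

```text
clock: 26.18
eef_pos: [513.1, -321.2, 73.9]
tool_rot: [0.729, 0.684, 0.0, 0.001]
ft_force: [0.0, 0.3, -0.5]
gripper_width: 75.8
grip_force: 0.0
```

carry_out(moves=[[0,0,0,0,0,0],[0,0,0,0,0,0],[0,0,0,0,0,0],[0,0,0,0,0,0],[0,0,0,0,0,0]], gripper=0, force=15)

```text
clock: 26.8
eef_pos: [512.6, -320.8, 73.0]
tool_rot: [0.729, 0.684, 0.0, 0.001]
ft_force: [-1.1, 2.2, 5.4]
gripper_width: 57.0
grip_force: 15.9
```

carry_out(moves=[[0,0,0.02,0,0,0],[0,0,0.06,0,0,0],[0,0,0.1,0,0,0],[0.004,0.03,0.11,0,0,0],[0.01,0.08,0.11,0,0,0],[0.017,0.13,0.11,0,0,0],[0.023,0.18,0.11,0,0,0],[0.029,0.23,0.11,0,0,0],[0.035,0.28,0.11,0,0,0],[0.039,0.31,0.11,0,0,0],[0.04,0.323,0.1,0,0,0],[0.04,0.323,0.07,0,0,0],[0.04,0.323,0.05,0,0,0],[0.04,0.323,0.05,0,0,0]])

```text
clock: 28.55
eef_pos: [550.7, 2.1, 120.3]
tool_rot: [0.73, 0.684, -0.001, -0.002]
ft_force: [-0.3, -0.2, -1.7]
gripper_width: 57.0
grip_force: 16.7
```

carry_out(moves=[[0,0,-0.012,0,0,0],[0,0,-0.02,0,0,0],[0,0,-0.023,0,0,0],[0,0,-0.0235,0,0,0],[0,0,-0.0235,0,0,0]])

```text
clock: 29.18
eef_pos: [552.5, 2.5, 98.9]
tool_rot: [0.729, 0.684, 0.0, 0.0]
ft_force: [-0.3, 0.2, -1.3]
gripper_width: 56.9
grip_force: 15.0
```

carry_out(moves=[[0,0,0,0,0,0],[0,0,0,0,0,0],[0,0,0,0,0,0],[0,0,0,0,0,0],[0,0,0.03,0,0,0],[0,0,0.08,0,0,0],[0,0,0.13,0,0,0],[0,0,0.15,0,0,0],[0,0,0.15,0,0,0]], gripper=0.9)

```text
clock: 30.3
eef_pos: [553.2, 2.4, 250.7]
tool_rot: [0.729, 0.684, 0.001, 0.002]
ft_force: [0.7, 0.3, -0.0]
gripper_width: 79.4
grip_force: 0.0
```

Run:
```python
from station import r, viewer
from h import *
out=[]
for n in("side","wrist"):
    ci=viewer.camera_info(n); p,d=viewer.grab_frame(n); out.append(p)
    P=cloud(ci,d);x,y,z=P[...,0],P[...,1],P[...,2]
    k=(z>50)&(z<66)&(abs(x-552)<50)&(abs(y-3)<50); Q=P[k]; print(n,"dish",len(Q),((Q.min(0)+Q.max(0))/2).round(1),Q.mean(0).round(1),(Q.max(0)-Q.min(0)).round())
cv2.imwrite("pics/m2.png",np.hstack([cv2.resize(out[0][170:370,230:370],None,fx=2,fy=2),out[1][:400][:384].copy() if 0 else cv2.resize(out[1],(512,400))])[:,:,::-1])
```

```text
side dish 145 [551.3   1.5  57.7] [551.3   1.8  57.4] [54. 58. 15.]
wrist dish 1168 [551.7   2.7  55.9] [552.1   2.   58.3] [57. 57. 12.]
```

View pics/m2.png

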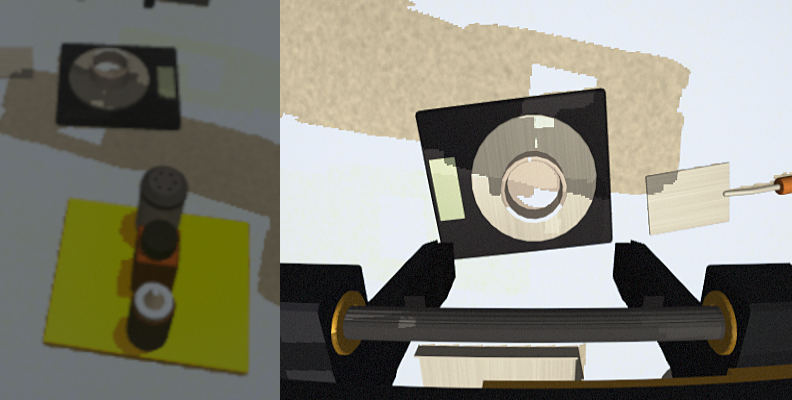

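carry_out(moves=[[-0.012,0.04,0,0,0,0],[-0.03,0.09,0,0,0,0],[-0.046,0.14,0,0,0,0],[-0.062,0.19,0,0,0,0],[-0.073,0.225,0,0,0,0],[-0.076,0.2375,0,0,0,0],[-0.076,0.2375,0,0,0,0],[-0.076,0.2375,-0.03,0,0,0],[-0.076,0.2375,-0.07,0,0,0],[-0.076,0.2375,-0.1,0,0,0],[-0.076,0.2375,-0.12,0,0,0],[-0.076,0.2375,-0.1275,0,0,0],[-0.076,0.2375,-0.1275,0,0,0],[-0.076,0.2375,-0.1275,0,0,0]], gripper=1)

```text
clock: 32.15
eef_pos: [477.1, 239.8, 122.2]
tool_rot: [0.73, 0.684, 0.001, 0.0]
ft_force: [-0.5, 0.6, 0.1]
gripper_width: 88.2
grip_force: 0.0
```

carry_out(moves=[[0,0,0,0,0,0],[0,0,0,0,0,0],[0,0,0,0,0,0],[0,0,0,0,0,0],[0,0,0,0,0,0],[0,0,0,0,0,0]], gripper=0, force=20)

```text
clock: 32.9
eef_pos: [476.2, 240.2, 121.4]
tool_rot: [0.729, 0.684, 0.0, -0.0]
ft_force: [-1.7, 0.6, 4.3]
gripper_width: 56.8
grip_force: 20.0
```

carry_out(moves=[[0,0,0.02,0,0,0],[0,0,0.06,0,0,0],[-0.001,-0.01,0.1,0,0,0],[-0.003,-0.05,0.11,0,0,0],[-0.006,-0.11,0.11,0,0,0],[-0.009,-0.165,0.11,0,0,0],[-0.012,-0.22,0.11,0,0,0],[-0.015,-0.275,0.11,0,0,0],[-0.018,-0.33,0.11,0,0,0],[-0.021,-0.385,0.11,0,0,0],[-0.024,-0.44,0.11,0,0,0],[-0.027,-0.495,0.11,0,0,0],[-0.03,-0.545,0.11,0,0,0],[-0.032,-0.59,0.11,0,0,0],[-0.033,-0.615,0.11,0,0,0],[-0.033,-0.628,0.11,0,0,0],[-0.033,-0.628,0.11,0,0,0],[-0.033,-0.628,0.08,0,0,0],[-0.033,-0.628,0.05,0,0,0],[-0.033,-0.628,0.04,0,0,0]])

```text
clock: 35.4
eef_pos: [442.8, -385.6, 159.1]
tool_rot: [0.729, 0.684, 0.0, -0.002]
ft_force: [0.3, 0.5, -2.4]
gripper_width: 56.4
grip_force: 20.0
```

carry_out(moves=[[0,0,-0.02,0,0,0],[0,0,-0.038,0,0,0],[0,0,-0.046,0,0,0],[0,0,-0.0475,0,0,0],[0,0,-0.0475,0,0,0]])

```text
clock: 36.02
eef_pos: [443.4, -388.3, 114.0]
tool_rot: [0.729, 0.684, -0.0, 0.0]
ft_force: [0.4, -0.2, -2.0]
gripper_width: 56.2
grip_force: 20.0
```

carry_out(moves=[[0,0,0,0,0,0],[0,0,0,0,0,0],[0,0,0,0,0,0],[0,0,0,0,0,0],[0,0,0,0,0,0]], gripper=1)

```text
clock: 36.65
eef_pos: [443.3, -388.0, 113.8]
tool_rot: [0.729, 0.684, 0.0, 0.0]
ft_force: [-0.3, 0.1, -0.3]
gripper_width: 88.3
grip_force: 0.0
```

carry_out(moves=[[0,0,0.03,0,0,0],[0,0,0.08,0,0,0],[0.001,0.01,0.12,0,0,0],[0.003,0.05,0.13,0,0,0],[0.006,0.11,0.13,0,0,0],[0.01,0.17,0.13,0,0,0],[0.013,0.23,0.13,0,0,0],[0.016,0.29,0.13,0,0,0],[0.019,0.35,0.13,0,0,0],[0.022,0.41,0.13,0,0,0],[0.025,0.47,0.13,0,0,0],[0.028,0.53,0.13,0,0,0],[0.031,0.59,0.13,0,0,0],[0.034,0.64,0.13,0,0,0],[0.036,0.68,0.13,0,0,0],[0.037,0.6995,0.13,0,0,0],[0.037,0.6995,0.13,0,0,0],[0.037,0.6995,0.13,0,0,0]])

```text
clock: 38.9
eef_pos: [480.3, 310.3, 243.6]
tool_rot: [0.73, 0.684, -0.0, 0.0]
ft_force: [-0.0, 0.1, 0.9]
gripper_width: 88.3
grip_force: 0.0
```

carry_out(moves=[[0,0,-0.04,0,0,0],[0,0,-0.08,0,0,0],[0,0,-0.11,0,0,0],[0,0,-0.12,0,0,0],[0,0,-0.1225,0,0,0],[0,0,-0.1225,0,0,0],[0,0,-0.1225,0,0,0]])

```text
clock: 39.78
eef_pos: [481.0, 311.8, 122.6]
tool_rot: [0.729, 0.684, 0.001, 0.0]
ft_force: [-0.3, 0.5, 0.9]
gripper_width: 88.5
grip_force: 0.0
```

carry_out(moves=[[0,0,0,0,0,0],[0,0,0,0,0,0],[0,0,0,0,0,0],[0,0,0,0,0,0],[0,0,0,0,0,0],[0,0,0,0,0,0]], gripper=0)

```text
clock: 40.52
eef_pos: [480.3, 311.5, 121.2]
tool_rot: [0.729, 0.684, 0.0, 0.0]
ft_force: [0.0, -0.1, -0.5]
gripper_width: 50.1
grip_force: 19.9
```

carry_out(moves=[[0,0,0.02,0,0,0],[0,0,0.06,0,0,0],[-0.001,-0.01,0.1,0,0,0],[-0.003,-0.05,0.11,0,0,0],[-0.006,-0.11,0.11,0,0,0],[-0.009,-0.165,0.11,0,0,0],[-0.012,-0.22,0.11,0,0,0],[-0.015,-0.275,0.11,0,0,0],[-0.018,-0.33,0.11,0,0,0],[-0.021,-0.385,0.11,0,0,0],[-0.024,-0.44,0.11,0,0,0],[-0.027,-0.495,0.11,0,0,0],[-0.03,-0.545,0.11,0,0,0],[-0.032,-0.59,0.11,0,0,0],[-0.034,-0.615,0.11,0,0,0],[-0.034,-0.627,0.11,0,0,0],[-0.034,-0.627,0.11,0,0,0],[-0.034,-0.627,0.08,0,0,0],[-0.034,-0.627,0.05,0,0,0],[-0.034,-0.627,0.04,0,0,0]])

```text
clock: 43.02
eef_pos: [445.8, -313.0, 159.4]
tool_rot: [0.729, 0.685, 0.0, -0.002]
ft_force: [-0.9, 0.6, -0.3]
gripper_width: 50.1
grip_force: 19.9
```

carry_out(moves=[[0,0,-0.02,0,0,0],[0,0,-0.038,0,0,0],[0,0,-0.046,0,0,0],[0,0,-0.0475,0,0,0],[0,0,-0.0475,0,0,0]])

```text
clock: 43.65
eef_pos: [446.5, -315.7, 114.2]
tool_rot: [0.729, 0.684, -0.0, 0.0]
ft_force: [1.1, 0.3, -2.6]
gripper_width: 49.8
grip_force: 19.9
```

carry_out(moves=[[0,0,0,0,0,0],[0,0,0,0,0,0],[0,0,0,0,0,0],[0,0,0,0,0,0],[0,0,0,0,0,0]], gripper=1)

```text
clock: 44.28
eef_pos: [446.3, -315.5, 113.7]
tool_rot: [0.729, 0.684, 0.0, 0.0]
ft_force: [0.1, 0.3, 0.2]
gripper_width: 88.2
grip_force: 0.0
```

carry_out(moves=[[0,0,0.03,0,0,0],[0,0,0.08,0,0,0],[0.001,0.01,0.12,0,0,0],[0.003,0.05,0.13,0,0,0],[0.006,0.11,0.13,0,0,0],[0.01,0.17,0.13,0,0,0],[0.013,0.23,0.13,0,0,0],[0.016,0.29,0.13,0,0,0],[0.019,0.35,0.13,0,0,0],[0.022,0.41,0.13,0,0,0],[0.025,0.47,0.13,0,0,0],[0.028,0.53,0.13,0,0,0],[0.031,0.59,0.13,0,0,0],[0.034,0.64,0.13,0,0,0],[0.036,0.68,0.13,0,0,0],[0.038,0.698,0.13,0,0,0],[0.038,0.698,0.13,0,0,0],[0.038,0.698,0.13,0,0,0]])

```text
clock: 46.52
eef_pos: [484.4, 381.3, 243.5]
tool_rot: [0.73, 0.684, -0.0, 0.0]
ft_force: [-0.1, 0.1, -0.1]
gripper_width: 88.0
grip_force: 0.0
```

carry_out(moves=[[0,0,-0.04,0,0,0],[0,0,-0.08,0,0,0],[0,0,-0.11,0,0,0],[0,0,-0.12,0,0,0],[0,0,-0.1225,0,0,0],[0,0,-0.1225,0,0,0],[0,0,-0.1225,0,0,0]])

```text
clock: 47.4
eef_pos: [485.0, 382.9, 122.7]
tool_rot: [0.729, 0.684, 0.001, 0.0]
ft_force: [0.3, -0.8, 0.6]
gripper_width: 87.6
grip_force: 0.0
```

carry_out(moves=[[0,0,0,0,0,0],[0,0,0,0,0,0],[0,0,0,0,0,0],[0,0,0,0,0,0],[0,0,0,0,0,0],[0,0,0,0,0,0]], gripper=0)

```text
clock: 48.15
eef_pos: [484.4, 382.5, 121.2]
tool_rot: [0.729, 0.684, 0.0, 0.0]
ft_force: [0.8, -0.3, -1.2]
gripper_width: 49.4
grip_force: 20.0
```

carry_out(moves=[[0,0,0.02,0,0,0],[0,0,0.06,0,0,0],[-0.001,-0.01,0.1,0,0,0],[-0.003,-0.05,0.11,0,0,0],[-0.006,-0.11,0.11,0,0,0],[-0.009,-0.165,0.11,0,0,0],[-0.012,-0.22,0.11,0,0,0],[-0.015,-0.275,0.11,0,0,0],[-0.018,-0.33,0.11,0,0,0],[-0.021,-0.385,0.11,0,0,0],[-0.024,-0.44,0.11,0,0,0],[-0.027,-0.495,0.11,0,0,0],[-0.03,-0.545,0.11,0,0,0],[-0.032,-0.59,0.11,0,0,0],[-0.034,-0.615,0.11,0,0,0],[-0.034,-0.63,0.11,0,0,0],[-0.034,-0.63,0.11,0,0,0],[-0.034,-0.63,0.08,0,0,0],[-0.034,-0.63,0.05,0,0,0],[-0.034,-0.63,0.04,0,0,0]])

```text
clock: 50.65
eef_pos: [449.5, -245.3, 159.6]
tool_rot: [0.729, 0.685, -0.0, -0.002]
ft_force: [-0.1, -1.4, -3.4]
gripper_width: 49.6
grip_force: 20.0
```

carry_out(moves=[[0,0,-0.02,0,0,0],[0,0,-0.038,0,0,0],[0,0,-0.046,0,0,0],[0,0,-0.0475,0,0,0],[0,0,-0.0475,0,0,0]])

```text
clock: 51.28
eef_pos: [450.6, -247.7, 114.2]
tool_rot: [0.729, 0.684, 0.0, 0.0]
ft_force: [0.7, 0.0, -3.3]
gripper_width: 49.5
grip_force: 20.0
```

carry_out(moves=[[0,0,0,0,0,0],[0,0,0,0,0,0],[0,0,0,0,0,0],[0,0,0,0,0,0],[0,0,0,0,0,0],[0,0,0.03,0,0,0],[0,0,0.08,0,0,0],[0,0,0.14,0,0,0],[0,0,0.14,0,0,0],[0,0.06,0.14,0,0,0],[0,0.12,0.14,0,0,0],[0,0.18,0.14,0,0,0],[0,0.18,0.14,0,0,0],[0,0.18,0.14,0,0,0]], gripper=1)

```text
clock: 53.02
eef_pos: [450.1, -67.5, 253.1]
tool_rot: [0.729, 0.684, -0.0, -0.0]
ft_force: [0.5, -0.4, -0.1]
gripper_width: 88.1
grip_force: 0.0
```

Run:
```python
from station import r, viewer
from h import *
out=[]
for n in("top","side"):
    ci=viewer.camera_info(n); p,d=viewer.grab_frame(n); out.append(p)
    for lab,dd in (("before",np.load(n+"0.npz")["d"]),("after",d)):
        P=cloud(ci,dd);x,y,z=P[...,0],P[...,1],P[...,2]
        for a,y0,y1 in ((103,-425,-352),(103,-345,-285),(98,-275,-220)):
            k=(z>a)&(z<112)&(x>400)&(x<480)&(y>y0)&(y<y1); Q=P[k]; print(n,lab,len(Q),Q.mean(0).round(1))
    k=(z>50)&(z<66)&(abs(x-552)<50)&(abs(y-3)<50); Q=P[k]
    if len(Q): print("dish",len(Q),((Q.min(0)+Q.max(0))/2).round(1),Q.mean(0).round(1))
cv2.imwrite("pics/m3.png",np.vstack([cv2.resize(out[0][60:300,200:440],(400,400)),cv2.resize(out[1][80:280,140:400],(400,200))]).astype(np.uint8)[:,:,::-1])
```

```text
top before 240 [ 443.  -389.9  106.8]
top before 191 [ 446.2 -317.1  107.2]
top before 22 [ 451.6 -248.5  104.7]
top after 234 [ 444.5 -390.1  106.8]
top after 188 [ 448.2 -317.3  107.4]
top after 24 [ 452.3 -248.4  103.3]
dish 87 [552.    2.9  56.9] [553.5   3.   58.6]
side before 92 [ 444.3 -385.7  106.9]
side before 83 [ 446.9 -312.5  107.1]
side before 13 [ 451.1 -246.5  103.2]
side after 41 [ 454.2 -380.3  106.3]
side after 13 [ 459.1 -323.9  107.5]
side after 8 [ 453.  -244.2  101.7]
dish 141 [552.4   2.6  57.1] [551.8   2.3  57.4]
```

View pics/m3.png

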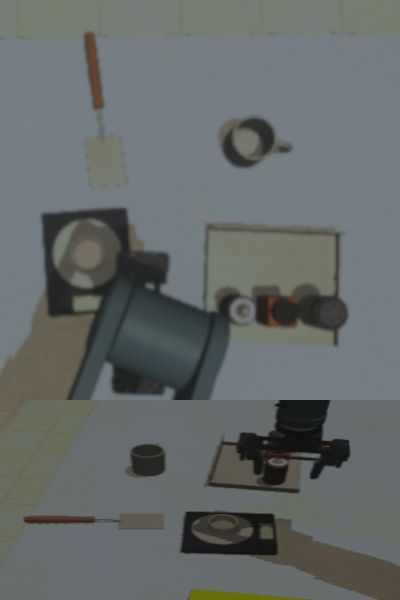

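The picture shows all three containers upright in the tray row at about (242,311), (282,311) and (327,313). The top-view depth puts each within 2 mm of its start position. The dish is centred on the platter at about (88,252), and the arm is clear of everything.

```bash
python3 -c "
from station import r
print(r.sign_off())"
```

```text
the job is handed in; nothing more can be done
None
```

The job is handed in: the dish is on the middle of the scale's platter, and the shaker, jar and squeeze bottle are back upright in the tray, each measured within about 2 mm of where it started; the hand-in returned no verdict.

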